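Run the quick-thread wing nut onto the solder reel stand

ROBOT

A 6-joint arm with a two-finger parallel gripper is mounted at the origin on the work surface. World frame = base frame: x ahead of the robot, y to its left, z up, the work surface at z = 0. Lengths are in m, angles in rad, forces in N, time in s.
With the tool pointing down it reaches from about 0.275 to 0.875 m from the base axis. Payload 12.5 kg.
Tool frame: the origin (TCP) lies on the centre line of the jaws, within the pads' length; the fingertips stand r.finger_overhang ahead of it and the grasp point (between the pads) lies 3 mm ahead of it (r.finger_overhang is the distance from the TCP to the fingertips, in m); z points along the fingers, y is the direction in which the jaws open and shut (so a half turn about z gives the same grasp; the last joint's range is limited). The gripper opens to 85 mm and grips with 20 to 120 N. Pads are 22 mm wide; open, the fingers measure 114 mm over their backs; the gripper's body (76 mm by 85 mm) begins 54 mm behind the grasp point. The pads swing forward as they close: fully open they stand 13 mm farther back than shut.
Start: joints at [1.174, 0.351, 1.652, -0, 1.139, -0.085], TCP at [0.169, 0.523, 0.222] pointing down, gripper open.
Joint ranges: [-2.75, 2.75], [-0.79, 2.1], [0.01, 2.65], [-1.57, 4.71], [0.07, 3.14], [-2.87, 2.87]. Speed limits (rad/s): [2.22, 2.22, 2.79, 3.14, 3.14, 3.14].

INTERFACE

Orientations are given as a unit quaternion [x, y, z, w].
In Python, from cell import r, optics gives the robot as it stands. The module is installed in compiled form; this text tells all that it offers. Calls block until the motion is done:
- r.move_to(position, orientation): joint-space move of the TCP to a pose.
- r.move_linear(position, rot=None, vel=0.15): straight line of the TCP; rot=None keeps the orientation; vel is the mean speed in m/s.
- r.set_joints(angles): joint-space move.
- r.set_gripper(opening, squeeze=None): opening from 0.0 (shut) to 1.0 (fully open); squeeze is the grip in N (None keeps the last); returns when the fingers have stopped.
- r.sleep(seconds).
- r.inverse_kinematics(position, orientation): joint angles nearest the present ones, or None.
- optics.get_image(name): name is "scene" or "top"; returns a dict with "pixels" (384x512x3 uint8, red, green, blue), "depth" (384x512 float32, m along the optical axis (not along the pixel's ray), 0 where there is no reading), "fx", "fy", "cx", "cy" (pixels), "camera_from_world" (4x4, takes a point from world to camera coordinates). Camera axes: x right, y down, z forward; pixel columns grow to the right and rows downward; lengths in m; the calibration is good to about 2 mm. A picture is of the moment at which its call begins.
A pose or a line that the arm cannot do raises r.PlanningError and nothing moves.
- r.hand_in(): hands the job in, once; it reports no verdict.
Readings, each from a call of its own:
- r.current_t(): time.
- r.current_q(): joint angles.
- r.current_qvel(): joint speeds.
- r.current_effort(): joint torques, N m.
- r.current_tool_pos(): TCP position.
- r.current_ee_rot(): TCP orientation.
- r.current_contact_force(): force on the tool from outside, world axes, zero at the start.
- r.current_torque(): the same for the moment, N m.
- r.current_opening(): opening from 0.0 (shut) to 1.0 (fully open).
Only numpy, scipy, OpenCV 4.12 (cv2) and the standard library are available. Lean on these libraries where they do the work, as an engineer would, in place of code of your own. Each camera call takes 0.05 s, during which the arm holds its last target. There are 200 camera calls.

TASK

Put the orange wing nut on the spindle of the solder reel stand and run it down until it sits fully home, flat on the reel, then let go. Its thread cannot be seen once it is on: turn it backward (anticlockwise from above) until the thread start drops, then forward (clockwise). Leave the other things on the bench where they are.

Things in the scene. Friction and masses are not known exactly. Their poses are not given: they have to be found in the camera images.
- nut_mid (a point): Loose orange cap nut, 60 g, standing on its open end; point on its axis, half-way up (31.5 mm above rim, 31.5 below top). Hub 46 mm diameter, 35 mm tall, closed on top, 35 mm bore. Above it one upright wing, 35 to 63 mm above the rim, 50 mm long along x, 10 mm thick along y; z up. Grip the wing, or cage it loosely: a freed nut drops by its weight and the thread draws it down.
- nut_pins (a point): Inside the nut on its axis, 6 mm above its lower rim, at the height of its three steel pins: 4.5 mm thick, 120 degrees apart, pointing inward to 11.3 mm from the axis. They run in the spindle's thread.
- reel_top (a point): Centre of the top face of the solder reel (72 mm wide, black flanges, can spin) on the fixed stand (blue base 150 mm square), 85 mm above the bench, on the spindle's upright axis. The nut's rim ends on this face. Height of nut_mid above this point: 48 mm with the pins on the collar (52 on its teeth), 39 to 41 once dropped into the thread mouths, 31.5 fully home.
- nose_tip (a point): Top of the fixed grey spindle on its axis, 30 mm above reel_top: a cone 8 mm wide at the tip widening to a plain 20 mm nose within 6 mm; 9 mm below the tip is the collar. The axes of this point and of the others here do not tell where the thread starts: that differs each time.
- collar (a point): Centre of the flat collar, 32 mm wide, that tops a three-start right-hand thread (lead 30 mm a turn). Three mouths in it let the pins in over about 20 degrees each; before each a 4 mm tooth blocks clockwise turning. Anticlockwise, up to 100 degrees, finds them: the nut drops about 8 mm and a wall stops it. Then about 110 to 140 degrees clockwise runs it home to a stop.
- flux_jar: bystander: closed jar, 50 mm diameter, 55 mm tall, on the cork mat (4 mm thick); origin under it
- wax_puck: bystander: black disc, 48 mm diameter, 30 mm tall, on the mat; origin under it
- glass_red: bystander: red glass piece, 60 x 40 x 4 mm, on the mat
- glass_green: bystander: green glass piece, 45 x 50 x 4 mm, on the mat
- flux_brush: bystander: brush lying on the bench
- brush_cup: bystander: white cup with brushes, 76 mm diameter, 100 mm tall (brushes to 190 mm)
- ruler: bystander: wooden ruler, 300 x 30 x 4 mm, flat on the bench
- nut: the orange wing nut itself (see nut_mid); origin at the centre of its lower rim, axes as nut_mid

How it is judged:
By the outcome, as a careful person would: the job done as asked, in the order asked, and still so for the second after the job is handed in, with the robot touching nothing.
It also fails if it takes over 51 s, if anything falls off the work surface, if the arm or the gripper's body presses on something with over 40 N, if the wrist force passes 120 N, or if a joint passes its speed limit or range.

## Working session

There is one attempt and no reset: what is moved stays moved. The work goes in short steps, each a Python script; the robot and the scene stay as the last script left them, time stands still between calls to the robot, and variables do not carry over. Pictures are saved under pics/ and viewed, about 8 in all and at most 12, crops included, and the job is handed in when it is done.

```bash
mkdir -p pics; cat > h.py <<'E'
import numpy as np, cv2
from cell import r, optics
def cloud(im):
    d=im["depth"]; v,u=np.mgrid[:d.shape[0],:d.shape[1]]
    c=np.stack([(u-im["cx"])/im["fx"]*d,(v-im["cy"])/im["fy"]*d,d],-1)
    T=np.linalg.inv(im["camera_from_world"]); return c@T[:3,:3].T+T[:3,3], d>0
def orange(im):
    h=cv2.cvtColor(im["pixels"],cv2.COLOR_RGB2HSV)
    return (h[...,0]>4)&(h[...,0]<18)&(h[...,1]>170)&(h[...,2]>90)
def save(name,im): cv2.imwrite("pics/"+name,im["pixels"][...,::-1])
E
python3 - <<'E'
from h import *
a=[optics.get_image(n) for n in("scene","top")]
cv2.imwrite("pics/1.png",np.vstack([cv2.resize(i["pixels"],(800,600))[:,:,::-1] for i in a][:1]))
save("2.png",a[1])
print(r.current_t(),r.finger_overhang,r.current_ee_rot())
for im in a:
    P,ok=cloud(im); m=orange(im)&ok
    print(m.sum(),np.linalg.inv(im["camera_from_world"])[:3,3])
    n,l,s,c=cv2.connectedComponentsWithStats(m.astype(np.uint8))
    for k in range(1,n):
        if s[k,4]>15: q=P[l==k]; print(s[k],np.median(q,0).round(3),q.min(0).round(3),q.max(0).round(3))
E
```

```text
0.1 0.022 [ 1.55281739e-01  9.87870097e-01 -4.87363956e-04 -1.26639470e-04]
2054 [ 1.32608957 -0.60229165  0.69149585]
[201 219  19  29 200] [ 0.606 -0.177  0.039] [ 0.491 -0.196 -0.   ] [ 0.633 -0.119  0.07 ]
[436 253  10   8  30] [ 0.697  1.15  -0.752] [ 0.669  1.13  -0.757] [ 0.728  1.172 -0.745]
[422 264  19  14  49] [ 0.726  1.027 -0.75 ] [ 0.666  0.999 -0.759] [ 0.774  1.043 -0.744]
[465 268  47  30 201] [ 0.942  1.144 -0.75 ] [ 0.826  1.115 -0.763] [ 1.053  1.194 -0.742]
[404 277  31  22 132] [ 0.749  0.868 -0.751] [ 0.673  0.843 -0.761] [ 0.826  0.908 -0.739]
[462 277   7   6  23] [ 0.865  1.09  -0.752] [ 0.849  1.066 -0.761] [ 0.88   1.106 -0.741]
[490 276  22  14  52] [ 0.978  1.197 -0.75 ] [ 0.933  1.177 -0.76 ] [ 1.035  1.214 -0.741]
[459 284  39  26 126] [ 0.937  1.022 -0.75 ] [ 0.864  0.986 -0.76 ] [ 1.04   1.046 -0.741]
[451 302  61  58 625] [ 1.084  0.851 -0.751] [ 0.9    0.792 -0.762] [ 1.198  0.909 -0.741]
[495 308   9   5  24] [ 1.055  1.018 -0.749] [ 1.044  0.992 -0.764] [ 1.069  1.036 -0.744]
[459 347  16  12  41] [ 1.066  0.695 -0.751] [ 1.042  0.676 -0.757] [ 1.099  0.711 -0.744]
[453 353  28  23 177] [ 1.093  0.642 -0.75 ] [ 1.039  0.617 -0.758] [ 1.151  0.681 -0.742]
[435 371  16  13  79] [ 1.062  0.519 -0.751] [ 1.039  0.498 -0.759] [ 1.093  0.537 -0.744]
[480 370  15  14  52] [ 1.172  0.642 -0.75 ] [ 1.146  0.625 -0.758] [ 1.2    0.663 -0.743]
221 [ 0.46143323 -0.03257192  1.00152871]
[300 181  18  21 205] [ 0.6   -0.17   0.039] [ 0.574 -0.201  0.003] [ 0.627 -0.15   0.071]
```

View pics/1.png

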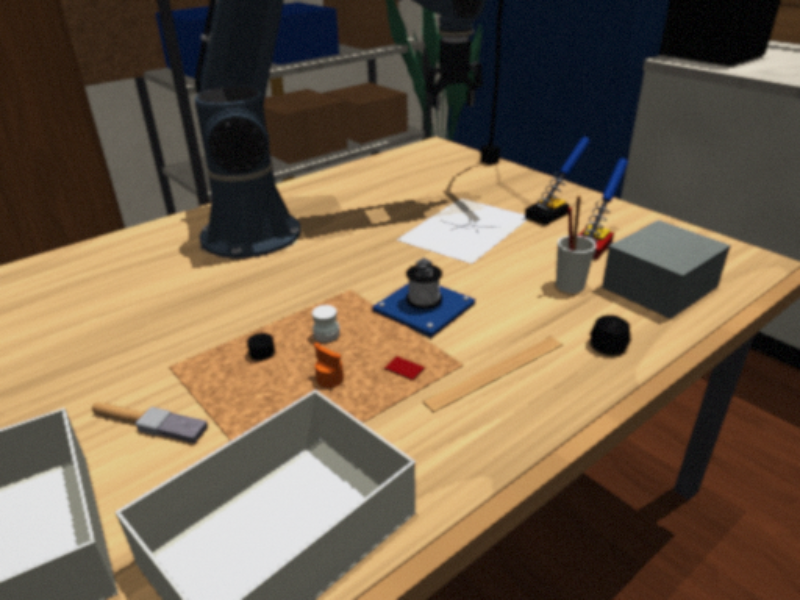

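View pics/2.png

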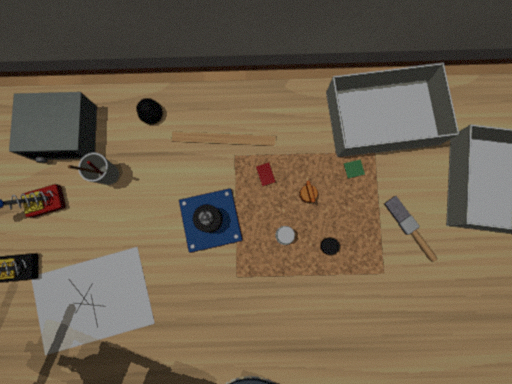

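Top view: nut at about (309,192), wing running near image-vertical (along x, tilted); reel stand at (208,218). Jar (286,236) is close to the nut. Next I measure the wing and the reel.

```bash
python3 - <<'E'
from h import *
tiles=[]
A={}
for n,(cn,cr) in {"top":((309,192),(208,218)),"scene":((210,233),(271,182))}.items():
    ims=[optics.get_image(n) for _ in range(6)]
    im=dict(ims[0]); D=np.stack([i["depth"] for i in ims]); D[D==0]=np.nan
    im["depth"]=np.nan_to_num(np.nanmedian(D,0)); im["pixels"]=np.mean([i["pixels"] for i in ims],0).astype(np.uint8)
    P,ok=cloud(im)
    for c in(cn,cr):
        tiles.append(cv2.resize(im["pixels"][c[1]-30:c[1]+30,c[0]-40:c[0]+40],(400,300),interpolation=cv2.INTER_CUBIC))
    m=orange(im)&ok&(np.abs(P[...,0]-.603)<.05)&(np.abs(P[...,1]+.174)<.05)
    w=P[m&(P[...,2]>.052)]; print(n,"wing",len(w),w.mean(0).round(4),np.median(w[:,2]),w[:,2].max())
    ev,E=np.linalg.eigh(np.cov(w[:,:2].T)); print(" dir deg",np.degrees(np.arctan2(E[1,1],E[0,1])),np.sqrt(ev))
    q=P[m]; print(" all orange",q.mean(0).round(4))
    c0=P[cr[1],cr[0]]; print(" reel px",c0)
    near=ok&(np.hypot(P[...,0]-c0[0],P[...,1]-c0[1])<.06)
    t=P[near&(np.abs(P[...,2]-.085)<.006)]; print(" flange",len(t),t.mean(0).round(4),(t[:,:2].min(0)+t[:,:2].max(0))/2,np.ptp(t[:,:2],axis=0))
    for lo,hi in((.1,.109),(.109,.125)):
        s=P[near&(P[...,2]>lo)&(P[...,2]<hi)]; print(" z>%g"%lo,len(s),s.mean(0).round(4) if len(s) else "")
    # z-plane from colour: blue base
    h=cv2.cvtColor(im["pixels"],cv2.COLOR_RGB2HSV); b=(h[...,0]>100)&(h[...,0]<125)&(h[...,1]>150)&ok&(np.hypot(P[...,0]-c0[0],P[...,1]-c0[1])<.13)&(P[...,2]<.05)
    pts=P[b][:,:2].astype(np.float32); print(" base",b.sum(),np.median(P[b][:,2]),cv2.minAreaRect(pts))
cv2.imwrite("pics/3.png",np.vstack([np.hstack(tiles[:2]),np.hstack(tiles[2:])])[...,::-1])
E
```

```text
top wing 80 [ 0.6002 -0.1723  0.0664] 0.06621219808575662 0.06950505029796084
 dir deg -167.36744034456441 [0.00279276 0.01625555]
 all orange [ 0.5998 -0.1708  0.0481]
 reel px [0.53297576 0.09054042 0.10770098]
 flange 476 [0.5354 0.0979 0.084 ] [0.53644659 0.0978023 ] [0.0692409  0.06907639]
 z>0.1 71 [0.5359 0.0986 0.1055]
 z>0.109 39 [0.5357 0.0984 0.1115]
 base 1983 0.01507389085024724 ((0.5357201099395752, 0.09785555303096771), (0.14410166442394257, 0.14442595839500427), 11.368429183959961)
scene wing 73 [ 0.6037 -0.1749  0.0654] 0.06602726973977946 0.06979403072975154
 dir deg -167.03031597824392 [0.0026109  0.01731356]
 all orange [ 0.6069 -0.1783  0.0459]
 reel px [0.56034685 0.07791942 0.07422643]
 flange 192 [0.5463 0.0919 0.0841] [0.53938342 0.09776031] [0.06903387 0.06936893]
 z>0.1 41 [0.5436 0.0937 0.1051]
 z>0.109 14 [0.5403 0.0967 0.1119]
 base 849 0.015166589856664858 ((0.5428416728973389, 0.09450843930244446), (0.1426720768213272, 0.14194878935813904), 11.269571304321289)
```

View pics/3.png

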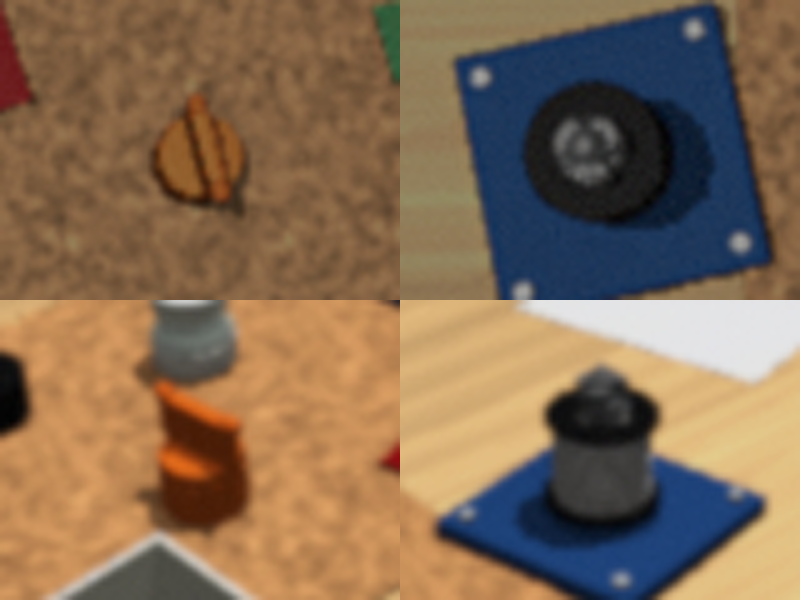

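```bash
cat >> h.py <<'E'
from scipy.spatial.transform import Rotation as R
def quat(phi):
    y=np.array([np.cos(phi),np.sin(phi),0]); z=np.array([0,0,-1.]); return R.from_matrix(np.stack([np.cross(y,z),y,z],1)).as_quat()
def yaw():
    y=R.from_quat(r.current_ee_rot()).as_matrix()[:,1]; return np.degrees(np.arctan2(y[1],y[0]))
def st(tag=""): print(tag,"t%.1f"%r.current_t(),"p",np.round(r.current_tool_pos(),4),"yaw%.1f"%yaw(),"q6 %.2f"%r.current_q()[5],"F",np.round(r.current_contact_force(),1),"M",np.round(r.current_torque(),2),"op%.3f"%r.current_opening())
E
python3 - <<'E'
from h import *
st()
for p in ([.6012,-.173,.066],[.536,.098,.2]):
  for d in (102.8,-77.2,0,90,180,-90):
    q=r.inverse_kinematics(p,quat(np.radians(d))); print(p,d,None if q is None else np.round(q,2))
E
```

```text
t0.7 p [0.1687 0.5235 0.2216] yaw72.1 q6 -0.08 F [ 0.6 -0.4  0.7] M [ 0.04  0.   -0.01] op1.000
[0.6012, -0.173, 0.066] 102.8 [-0.35  0.67  1.56 -0.    0.91 -2.15]
[0.6012, -0.173, 0.066] -77.2 [-0.35  0.67  1.56 -0.    0.91  0.99]
[0.6012, -0.173, 0.066] 0 [-0.35  0.67  1.56 -0.    0.91 -0.35]
[0.6012, -0.173, 0.066] 90 [-0.35  0.67  1.56 -0.    0.91 -1.93]
[0.6012, -0.173, 0.066] 180 [-0.35  0.67  1.56 -0.    0.91  2.79]
[0.6012, -0.173, 0.066] -90 [-0.35  0.67  1.56 -0.    0.91  1.22]
[0.536, 0.098, 0.2] 102.8 [ 0.1   0.37  1.69 -0.    1.09 -1.7 ]
[0.536, 0.098, 0.2] -77.2 [ 0.1   0.37  1.69 -0.    1.09  1.44]
[0.536, 0.098, 0.2] 0 [ 0.1   0.37  1.69 -0.    1.09  0.1 ]
[0.536, 0.098, 0.2] 90 [ 0.1   0.37  1.69 -0.    1.09 -1.48]
[0.536, 0.098, 0.2] 180 None
[0.536, 0.098, 0.2] -90 [ 0.1   0.37  1.69 -0.    1.09  1.67]
```

```bash
python3 - <<'E'
from h import *
Q=quat(np.radians(-77.2))
r.set_gripper(0.6)
r.move_to([.6012,-.173,.13],Q)
r.move_linear([.6012,-.173,.066],vel=.1); st("down")
r.set_gripper(0.0,40); st("grip")
r.move_linear([.6012,-.173,.215],vel=.2); st("lift")
r.move_to([.536,.098,.215],quat(np.radians(23))); st("over")
s=optics.get_image("scene"); t=optics.get_image("top")
a=cv2.resize(s["pixels"][110:230,210:340],(400,370)); b=cv2.resize(t["pixels"][160:280,145:275],(400,370))
cv2.imwrite("pics/4.png",np.hstack([a,b])[...,::-1])
E
```

```text
down t4.8 p [ 0.6016 -0.1731  0.0665] yaw-77.2 q6 0.99 F [ 0.3 -0.7 -0.2] M [-0.02 -0.08  0.02] op0.595
grip t5.4 p [ 0.6012 -0.173   0.066 ] yaw-77.2 q6 0.99 F [-0.3 -0.5  0.1] M [ 0.01 -0.02 -0.  ] op-0.004
lift t6.2 p [ 0.6006 -0.1728  0.2137] yaw-77.2 q6 0.99 F [-0.9  0.9 -0.6] M [-0.05 -0.04 -0.02] op0.001
over t7.4 p [0.5361 0.0975 0.2145] yaw22.9 q6 -0.30 F [-0.  -0.8  0.7] M [ 0.02 -0.   -0.  ] op-0.003
```

View pics/4.png

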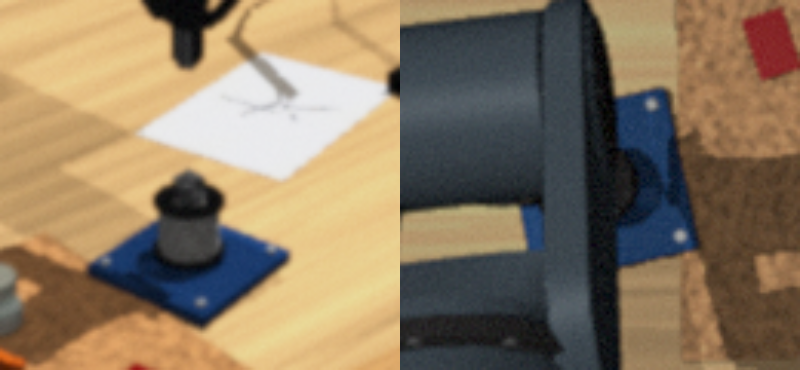

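The gripper shut to 0: the wing was missed, and the orange nut is still at the lower left. I'll look at where it is.

```bash
python3 - <<'E'
from h import *
def proj(im,p):
    c=im["camera_from_world"]@np.r_[p,1]; return np.round([im["fx"]*c[0]/c[2]+im["cx"],im["fy"]*c[1]/c[2]+im["cy"]],1)
s=optics.get_image("scene"); t=optics.get_image("top")
print("tip expected scene",proj(s,[.536,.098,.193]),"nut top",proj(s,[.6012,-.173,.067]),proj(t,[.6012,-.173,.067]))
for im in(s,t):
    P,ok=cloud(im); m=orange(im)&ok&(np.abs(P[...,0]-.603)<.12)&(np.abs(P[...,1]+.174)<.12); w=P[m&(P[...,2]>.052)]
    print(m.sum(),len(w),w.mean(0) if len(w) else P[m].mean(0)); 
    if len(w): ev,E=np.linalg.eigh(np.cov(w[:,:2].T)); print(np.degrees(np.arctan2(E[1,1],E[0,1])),np.sqrt(ev))
a=cv2.resize(s["pixels"][195:275,165:255],(400,356)); b=cv2.resize(t["pixels"][150:230,265:355],(400,356))
cv2.imwrite("pics/5.png",np.hstack([a,b])[...,::-1])
E
```

```text
tip expected scene [270.7 141. ] nut top [208.9 223.6] [310.5 190.6]
250 78 [ 0.6055201  -0.17462555  0.06510191]
-167.63338435938172 [0.00269838 0.01746359]
236 93 [ 0.59973778 -0.1715902   0.06499228]
-167.31569154385264 [0.00311429 0.01599541]
```

View pics/5.png

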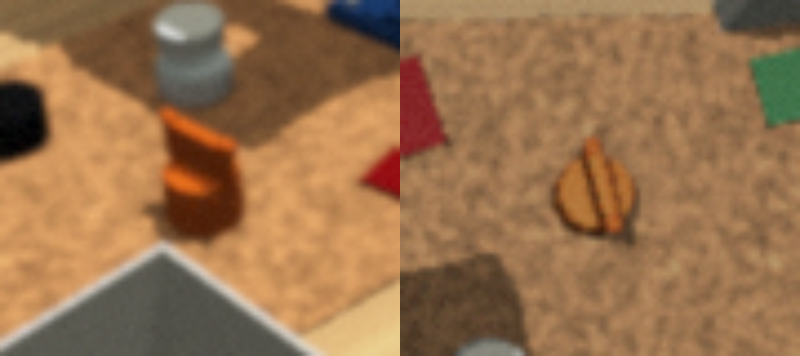

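```bash
python3 - <<'E'
from h import *
st()
s=optics.get_image("scene"); P,ok=cloud(s)
m=ok&(np.hypot(P[...,0]-.536,P[...,1]-.098)<.05)&(P[...,2]>.13)&(P[...,2]<.33)
q=P[m]; v,u=np.where(m); print(len(q))
for z in np.arange(.15,.33,.01):
    k=(q[:,2]>=z)&(q[:,2]<z+.01)
    if k.any(): print(round(z,2),k.sum(),"rows",v[k].min(),v[k].max(),"cols",u[k].min(),u[k].max(),q[k].mean(0).round(3),np.ptp(q[k],axis=0).round(3))
cv2.imwrite("pics/6.png",cv2.resize(s["pixels"][90:170,220:320],(800,640),interpolation=cv2.INTER_CUBIC)[:600,:,::-1])
E
```

```text
t7.6 p [0.5362 0.0974 0.2148] yaw22.9 q6 -0.31 F [ 0.6  0.2 -0.2] M [ 0.05  0.02 -0.03] op-0.002
767
0.22 10 rows 131 132 cols 268 274 [0.544 0.092 0.227] [0.01  0.022 0.006]
0.23 31 rows 127 131 cols 266 276 [0.544 0.092 0.235] [0.023 0.025 0.009]
0.24 38 rows 123 128 cols 266 276 [0.543 0.091 0.245] [0.025 0.024 0.01 ]
0.25 36 rows 120 124 cols 266 276 [0.544 0.092 0.255] [0.027 0.023 0.009]
0.26 40 rows 116 121 cols 260 279 [0.544 0.089 0.266] [0.052 0.024 0.01 ]
0.27 92 rows 110 119 cols 257 284 [0.542 0.089 0.276] [0.069 0.046 0.01 ]
0.28 91 rows 107 116 cols 255 286 [0.539 0.089 0.285] [0.082 0.046 0.01 ]
0.29 104 rows 103 112 cols 253 287 [0.536 0.085 0.295] [0.086 0.053 0.01 ]
0.3 96 rows 100 109 cols 253 285 [0.536 0.085 0.305] [0.089 0.044 0.01 ]
0.31 112 rows 97 106 cols 253 286 [0.541 0.087 0.315] [0.091 0.047 0.01 ]
0.32 117 rows 94 101 cols 254 288 [0.549 0.089 0.325] [0.087 0.05  0.01 ]
```

View pics/6.png

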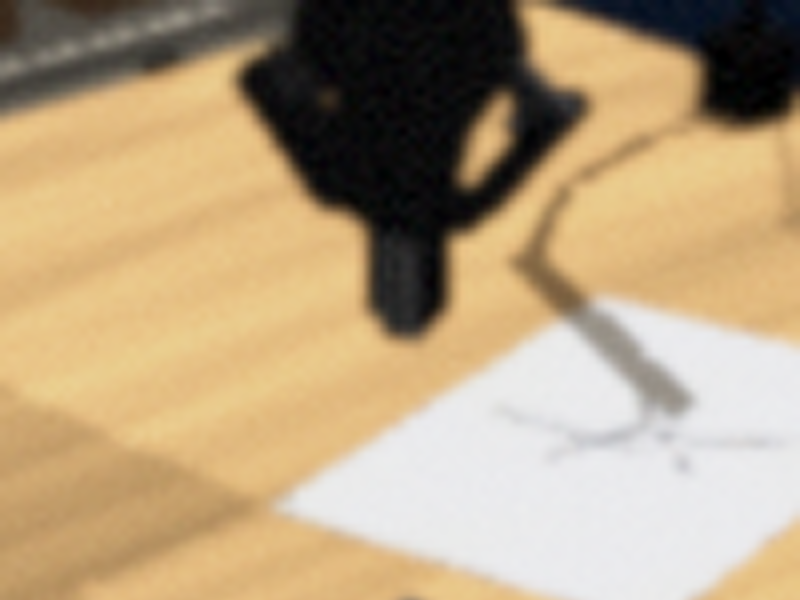

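The picture shows the shut fingertips at about (271,132), depth height 0.224. The readings put them at 0.193, so the true tips are ~31 mm higher than reported. I'll check this offset above the nut, then grasp with force checks.

```bash
cat >> h.py <<'E'
def tipz(x,y,lo):
    s=optics.get_image("scene"); P,ok=cloud(s)
    m=ok&(np.hypot(P[...,0]-x,P[...,1]-y)<.03)&(P[...,2]>lo)&(P[...,2]<lo+.2)&~orange(s)&(s["pixels"].max(-1)<90)
    q=P[m]; return np.percentile(q[:,2],[0,2]).round(4), q[q[:,2]<q[:,2].min()+.03].mean(0).round(4)
E
python3 - <<'E'
from h import *
Q=quat(np.radians(-77.2)); x,y=.6012,-.173
r.move_to([x,y,.110],Q); st("above"); print(tipz(x,y,.08))
r.set_gripper(0.6)
F0=np.array(r.current_contact_force())
for z in(.075,.055,.045,.038):
    r.move_linear([x,y,z],vel=.08); f=np.array(r.current_contact_force())-F0; print(z,f.round(1))
    if abs(f[2])>6: break
else:
    r.set_gripper(0.0,40); st("grip")
E
```

```text
above t8.9 p [ 0.6014 -0.1725  0.1103] yaw-77.1 q6 0.99 F [ 0.  -0.2  0.4] M [-0.03  0.04 -0.02] op-0.004
(array([0.1177, 0.1269]), array([ 0.6109, -0.1776,  0.1355]))
0.075 [ 0.7  1.  -0. ]
0.055 [0.3 0.1 0.5]
0.045 [0.9 1.1 0.4]
0.038 [ 0.2  0.7 -0.2]
grip t11.4 p [ 0.6013 -0.173   0.0382] yaw-77.2 q6 0.99 F [-0.3 -0.1  0.4] M [ 0.07  0.03 -0.04] op0.107
```

```bash
python3 - <<'E'
from h import *
x,y=.6012,-.173
r.move_linear([x,y,.175],vel=.25); r.move_to([.536,.098,.175],quat(np.radians(23))); st("over")
for n in("scene","top"):
    im=optics.get_image(n); P,ok=cloud(im); m=orange(im)&ok&(np.hypot(P[...,0]-.536,P[...,1]-.098)<.06)&(P[...,2]>.1)
    v,u=np.where(m); q=P[m]
    if len(q): 
        print(n,len(q),"rows",v.min(),v.max(),"cols",u.min(),u.max(),q.mean(0).round(4),q.min(0).round(3),q.max(0).round(3))
        h=q[:,2]<.172; print(" hub",h.sum(),q[h].mean(0).round(4),"col mid",u[h].min(),u[h].max())
    if n=="scene":
        c=im["camera_from_world"]; K=lambda p:(lambda k:np.round([im["fx"]*k[0]/k[2]+im["cx"],im["fy"]*k[1]/k[2]+im["cy"]],1))(c@np.r_[p,1])
        print("axis proj rim",K([.536,.098,.1408]),"hubtop",K([.536,.098,.1758]),"nose",K([.536,.098,.115]),"reel",K([.536,.098,.085]))
        cv2.imwrite("pics/7.png",cv2.resize(im["pixels"][115:205,215:325],(733,600),interpolation=cv2.INTER_CUBIC)[...,::-1])
E
```

```text
over t13.3 p [0.536  0.0975 0.1743] yaw22.9 q6 -0.30 F [-0.2  1.   0.5] M [ 0.01 -0.   -0.02] op0.106
scene 61 rows 141 160 cols 264 277 [0.5475 0.0889 0.1723] [0.522 0.07  0.143] [0.561 0.112 0.204]
 hub 16 [0.5475 0.082  0.1545] col mid 264 277
axis proj rim [270.7 157.1] hubtop [270.7 146.4] nose [270.7 164.8] reel [270.6 173.6]
```

View pics/7.png

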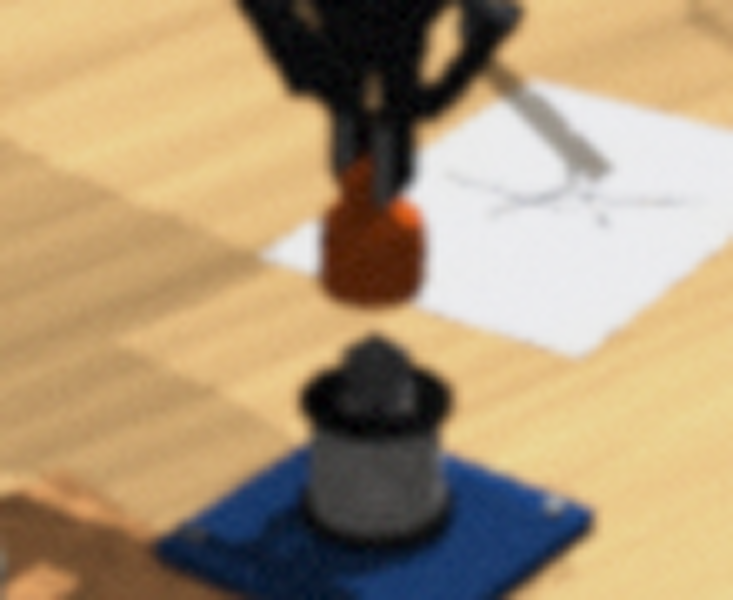

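```bash
python3 - <<'E'
from h import *
x,y=.5368,.0988
r.move_linear([x,y,.152],vel=.1); r.sleep(.1); F0=np.mean([r.current_contact_force() for _ in range(3)],0)
for z in(.146,.143,.140,.138,.1365):
    r.move_linear([x,y,z],vel=.05); f=np.mean([r.current_contact_force() for _ in range(4)],0)-F0; print(z,np.round(r.current_tool_pos(),4),f.round(1))
    if np.abs(f).max()>5: break
st()
E
```

```text
0.146 [0.5366 0.0988 0.1458] [-0.9  0.   1.1]
0.143 [0.5367 0.0988 0.1429] [0.3 0.5 0.7]
0.14 [0.5367 0.0988 0.1398] [ 0.4 -1.1  0.7]
0.138 [0.5368 0.0988 0.1379] [ 0.4 -0.1  0.7]
0.1365 [0.5368 0.0988 0.1364] [ 0.5 -0.4  0.4]
 t15.2 p [0.5368 0.0988 0.1364] yaw23.0 q6 -0.30 F [ 0.5 -0.3 -0.7] M [-0.03  0.02  0.04] op0.105
```

```bash
cat >> h.py <<'E'
def rim(n=3):
    # sub-pixel row of the hub's lower edge in the scene view (upsampled saturation-like profile), and col centre
    a=np.mean([optics.get_image("scene")["pixels"].astype(float) for _ in range(n)],0)
    d=a[...,0]-a[...,2]; o=np.clip(d[135:185,255:287]/np.maximum(a[135:185,255:287,0],1),0,1)
    rows=np.arange(135,185); p=o[:,13:18].mean(1); k=int(np.argmax(p)); 
    for i in range(k,len(p)-1):
        if p[i]>=.55>p[i+1]: return rows[i]+(p[i]-.55)/(p[i]-p[i+1])
    return None
def turn(deg):  # +ve = anticlockwise from above
    q=np.array(r.current_q()); q[5]-=np.radians(deg); r.set_joints(q)
E
python3 - <<'E'
from h import *
print("rim0",rim())
r.set_gripper(0.14); r.sleep(.3); st("open"); print("rim",rim())
for i in range(4):
    turn(15); st(); print("rim",rim())
s=optics.get_image("scene"); cv2.imwrite("pics/8.png",cv2.resize(s["pixels"][115:205,215:325],(733,600),interpolation=cv2.INTER_CUBIC)[...,::-1])
E
```

```text
rim0 172.3288842968411
open t15.8 p [0.5368 0.0988 0.1365] yaw23.0 q6 -0.30 F [ 0.2  0.  -0.5] M [-0.    0.02 -0.02] op0.141
rim 175.1844743648012
 t16.3 p [0.5368 0.0988 0.1365] yaw37.8 q6 -0.56 F [0.4 1.  0.5] M [ 0.02 -0.01 -0.04] op0.140
rim 175.2072450813137
 t16.8 p [0.5367 0.099  0.1368] yaw52.6 q6 -0.82 F [-2.1  1.5  5.1] M [ 0.38  0.4  -0.49] op0.141
rim 175.09753690313735
 t17.4 p [0.5366 0.0993 0.1371] yaw67.0 q6 -1.07 F [-3.9  1.8  6.2] M [ 0.34  0.59 -2.09] op0.138
rim 174.97651389008138
 t17.9 p [0.5365 0.0994 0.1372] yaw81.3 q6 -1.32 F [-4.2  1.7  4.2] M [ 0.37  0.6  -4.25] op0.148
rim 175.07408722828293
```

View pics/8.png

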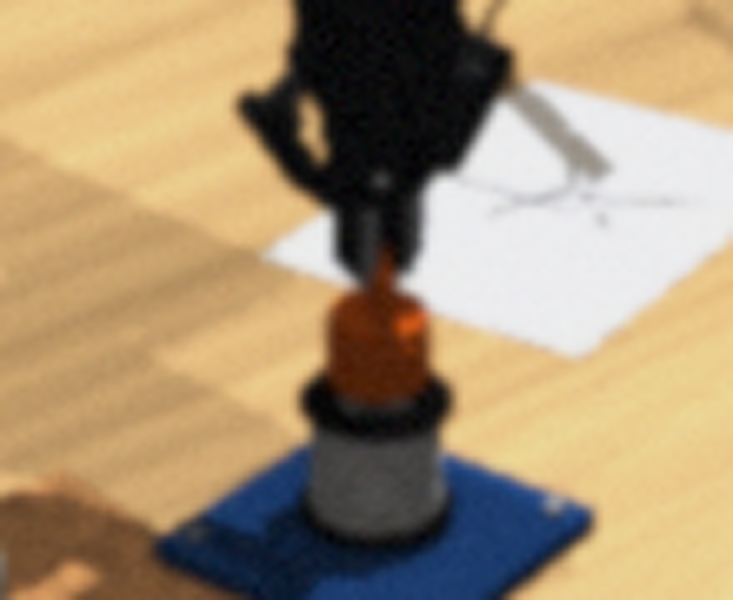

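On opening, the rim went down 2.9 px (~9 mm), so the nut fell straight into the mouths. The anticlockwise torque confirms the wall. Now clockwise.

```bash
python3 - <<'E'
from h import *
turn(yaw()*0-35); st("back")
p=np.array(r.current_tool_pos()); r.move_linear([.5367,.0988,.128],vel=.08); st("low"); print("rim",rim(2))
for i in range(5):
    turn(-20); st(); print("rim",rim(2))
    if abs(r.current_torque()[2])>1.2: break
E
```

```text
back t18.7 p [0.5374 0.0985 0.1371] yaw46.8 q6 -0.72 F [-0.8 -2.1  1.6] M [-0.34  0.24  0.18] op0.139
low t19.0 p [0.5372 0.0989 0.128 ] yaw46.8 q6 -0.72 F [ 3.3 -0.9 -0.2] M [-0.17 -0.49  0.09] op0.145
rim 174.7242267103031
 t19.5 p [0.5368 0.099  0.1278] yaw27.0 q6 -0.37 F [-0.4 -0.1 -0.1] M [ 0.03 -0.05  0.02] op0.140
rim 175.06015432859667
 t20.0 p [0.5368 0.0989 0.1278] yaw7.2 q6 -0.03 F [-0.5  1.1 -0.9] M [-0.03 -0.01  0.06] op0.141
rim 175.90446960703062
 t20.5 p [0.5368 0.0989 0.1278] yaw-12.5 q6 0.31 F [-1.3  0.5  0. ] M [ 0.02 -0.02  0.01] op0.142
rim 176.62423284573492
 t21.1 p [0.5368 0.0989 0.1278] yaw-32.3 q6 0.66 F [-0.1  0.7 -0.3] M [-0.06 -0.02 -0.01] op0.139
rim 177.6154069767442
 t21.6 p [0.5368 0.0989 0.1278] yaw-52.1 q6 1.00 F [-1.  -0.2  1.2] M [ 0.02  0.02 -0.06] op0.144
rim 177.79174325435986
```

```bash
python3 - <<'E'
from h import *
r.move_linear([.5368,.0989,.122],vel=.08); st("low")
for i in range(8):
    turn(-10); r.sleep(.05); st(); M=r.current_torque()[2]
    if abs(M)>1.0: break
print("rim",rim(2))
E
```

```text
low t21.9 p [0.5365 0.0989 0.1214] yaw-52.3 q6 1.01 F [ 0.7 -0.1  0.1] M [-0.03  0.02 -0.01] op0.140
 t22.3 p [0.5365 0.0989 0.1215] yaw-62.0 q6 1.18 F [ 0.8 -0.4 -0. ] M [-0.02  0.01 -0.02] op0.142
 t22.6 p [0.5366 0.0989 0.1216] yaw-71.7 q6 1.35 F [-0.5 -0.3  0.9] M [-0.   -0.02 -0.02] op0.142
 t22.9 p [0.5365 0.0988 0.1216] yaw-81.3 q6 1.51 F [ 0.2  0.4 -0.2] M [ 0.04  0.01 -0.04] op0.139
 t23.3 p [0.5365 0.0988 0.1215] yaw-90.9 q6 1.68 F [ 0.9 -0.3  1.4] M [ 0.04 -0.04  0.07] op0.141
 t23.6 p [0.5365 0.0988 0.1215] yaw-100.5 q6 1.85 F [ 0.2 -0.8  0.5] M [ 0.    0.01 -0.  ] op0.140
 t23.9 p [0.5366 0.0989 0.1215] yaw-110.2 q6 2.02 F [-0.5  1.1 -1.4] M [ 0.01 -0.05  0.01] op0.140
 t24.3 p [0.5366 0.0988 0.1215] yaw-119.8 q6 2.19 F [ 0.3  0.1 -1.6] M [-0.05  0.    0.23] op0.135
 t24.6 p [0.5365 0.0989 0.1214] yaw-129.4 q6 2.35 F [ 2.1  1.5 -1.9] M [ 0.14 -0.14  0.18] op0.141
rim 178.33341284618896
```

```bash
python3 - <<'E'
from h import *
for i in range(4):
    turn(-5); r.sleep(.05); st(); 
    if abs(r.current_torque()[2])>1.0: break
print("rim",rim(2))
s=optics.get_image("scene"); cv2.imwrite("pics/9.png",cv2.resize(s["pixels"][115:205,215:325],(733,600),interpolation=cv2.INTER_CUBIC)[...,::-1])
E
```

```text
t25.0 p [0.5365 0.0989 0.1214] yaw-134.3 q6 2.44 F [ 0.4  0.7 -0.6] M [ 0.06 -0.11  0.78] op0.139
 t25.3 p [0.5364 0.0989 0.1214] yaw-139.0 q6 2.52 F [-0.   0.2  0.5] M [-0.03  0.05  1.05] op0.144
rim 178.2325857008694
```

View pics/9.png

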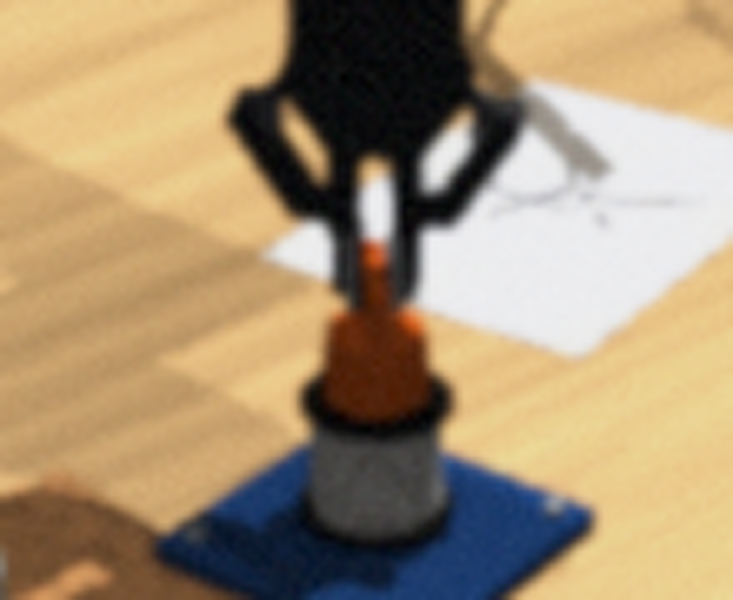

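```bash
python3 - <<'E'
from h import *
turn(7); r.set_gripper(0.5); r.move_linear([.5365,.0989,.25],vel=.2); q=np.array(r.current_q()); q[0]+=0.6; r.set_joints(q); st()
for n in("top","scene"):
    P=[]
    for _ in range(4):
        im=optics.get_image(n); p,ok=cloud(im); m=orange(im)&ok&(np.hypot(p[...,0]-.536,p[...,1]-.098)<.06); P.append(p[m])
    q=np.vstack(P); z=q[:,2]; w=q[z>.135]; print(n,len(q),"wing top z",np.percentile(z,[50,75,90,98]).round(4),w.mean(0).round(4))
    h=q[(z>.11)&(z<.128)]; print(" hub top z",np.median(h[:,2]).round(4))
s=optics.get_image("scene"); t=optics.get_image("top")
cv2.imwrite("pics/10.png",np.hstack([cv2.resize(s["pixels"],(400,300)),cv2.resize(s["pixels"][130:205,220:320],(400,300),interpolation=cv2.INTER_CUBIC)])[...,::-1])
E
```

```text
t28.1 p [0.3872 0.3835 0.2487] yaw-97.9 q6 2.40 F [-0.  -0.9 -0. ] M [0.03 0.01 0.07] op0.499
top 782 wing top z [0.1203 0.1468 0.1486 0.1511] [0.5365 0.0983 0.1474]
 hub top z 0.1186
scene 451 wing top z [0.1194 0.1344 0.1469 0.1494] [0.5472 0.0912 0.1453]
 hub top z 0.1186
```

View pics/10.png

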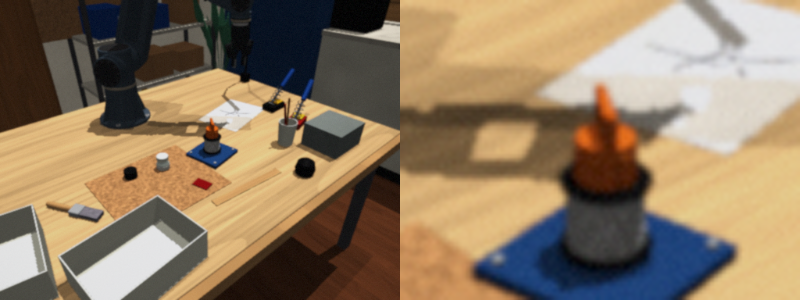

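Hub top and wing top read about 0.119 and 0.148, against the 0.120 and 0.148 that fully home requires. Nothing else has moved and the arm is clear, so I hand in.

```bash
python3 -c "
from h import *
r.hand_in(); print(r.current_t())"
```

```text
the job is handed in; nothing more can be done
the job is handed in; nothing more can be done
```

The wing nut is on the spindle and run down to its stop, flat on the reel. The gripper has let go and the arm is clear. I handed in at about 28 s of the 51 s allowed.

- **Grasp:** The first grasp closed on nothing. The real fingertips stood about 31 mm higher than the tool position readings say. I measured this with the scene camera, corrected for it, and the second grasp held (opening 0.107, about 9 mm, on the 10 mm wing). The missed try did not move the nut.
- **Thread start:** When I loosened the jaws over the collar, the nut dropped about 9 mm straight into the thread mouths, without any backward turning. I then turned it anticlockwise onto the wall, where the torque rose to 4.25 N m before I backed off. That push was harder than it needed to be.
- **Running home:** I turned it clockwise, loosely caged, until it stopped at about 1 N m.
- **Last checks:** The depth images put the hub top at about 0.119 m and the wing top at about 0.148 m (0.120 m and 0.148 m expected when home). The wing centre was at (0.5365, 0.098), within 1 mm of the spindle axis. The other things looked unmoved in the final scene picture, though I did not measure their positions.

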